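Park two tapered sleeves loosely in their sockets

TASK

Park both tapered sleeves for the night: push each one along its lane into its socket until its taper just rests lightly against the seat hidden inside, and leave it there. Stop as soon as you feel the seat, so that neither sleeve is wedged in; leave the flask, the jar and the pellet die standing where they are.

Things in the scene. Friction and masses are not known exactly. Their poses are not given: they have to be found in the camera images.
- dock: Fixed docking rack, placed differently each time: base plate 300 x 190 x 9 mm with two lanes 100 mm apart. Origin under the plate's middle; x axis = pushing direction, from the open tail end to the socket blocks, y to the left of it, z up. Each lane is a V of two low steel rails (x -147 to +53 mm, tops 39 mm above the bench) leading straight into a grey socket block.
- sleeve_a: Loose polished metal tapered sleeve lying in the left lane (dock y = +50 mm), 130 mm long, 0.14 to 0.28 kg, sliding on the rails (drag 0.5 to 2 N). Straight body 44 mm in diameter and 85 mm long, then a taper 45 mm long down to a 29 mm nose. Origin at the centre of its flat closed tail face, on the axis, 48 mm above the bench; x axis towards the nose. It starts with its nose outside the socket.
- tail_a (a point): Centre of the flat tail face (44 mm diameter) of the sleeve in the left lane: where it can be pushed.
- nose_a (a point): Centre of the 29 mm nose face of the sleeve in the left lane, 130 mm ahead of its tail. It first touches the hidden seat somewhere between 50 and 81 mm inside the mouth, and that place must be felt.
- socket_a: Grey socket block of the left lane, part of the dock: 92 mm long, 78 mm wide, top 87 mm above the bench. Origin at bench level under its mouth; x axis into the socket. In its 60 mm bore hides a tapered seat that fits the sleeve; its depth differs each time and in each block. The seat is springy, about 1.5 N per mm of push; over 12 N the sleeve is wedged.
- mouth_a (a point): Centre of the mouth of the left socket, on the lane's axis, 48 mm above the bench, in the front face of the block; x axis into the socket, z up. A sleeve let go in the seat is held there by its friction on the rails.
- sleeve_b: Loose polished metal tapered sleeve lying in the right lane (dock y = -50 mm), 130 mm long, 0.14 to 0.28 kg, sliding on the rails (drag 0.5 to 2 N). Straight body 44 mm in diameter and 85 mm long, then a taper 45 mm long down to a 29 mm nose. Origin at the centre of its flat closed tail face, on the axis, 48 mm above the bench; x axis towards the nose. It starts with its nose outside the socket.
- tail_b (a point): Centre of the flat tail face (44 mm diameter) of the sleeve in the right lane: where it can be pushed.
- nose_b (a point): Centre of the 29 mm nose face of the sleeve in the right lane, 130 mm ahead of its tail. It first touches the hidden seat somewhere between 50 and 81 mm inside the mouth, and that place must be felt.
- socket_b: Grey socket block of the right lane, part of the dock: 92 mm long, 78 mm wide, top 87 mm above the bench. Origin at bench level under its mouth; x axis into the socket. In its 60 mm bore hides a tapered seat that fits the sleeve; its depth differs each time and in each block. The seat is springy, about 1.5 N per mm of push; over 12 N the sleeve is wedged.
- mouth_b (a point): Centre of the mouth of the right socket, on the lane's axis, 48 mm above the bench, in the front face of the block; x axis into the socket, z up. A sleeve let go in the seat is held there by its friction on the rails.
- flask: Conical glass flask, 79 mm across the foot, 104 mm high, loose, standing beyond the socket blocks; origin under its foot.
- jar_blue: Small jar with a blue lid, 51 mm across, 56 mm high, loose, standing behind the open tail end of the dock; origin under its foot.
- pellet_die: Steel pellet die, 37 mm across, 48 mm high, loose, standing to the left of the dock; origin under its foot.

How it is judged:
By the outcome, as a careful person would: the job done as asked, in the order asked, and still so for the second after the job is handed in, with the robot touching nothing.
It also fails if it takes over 66 s, if anything falls off the work surface, if the arm or the gripper's body presses on something with over 40 N, if the wrist force passes 120 N, or if a joint passes its speed limit or range.

ROBOT

A 6-joint arm with a two-finger parallel gripper is mounted at the origin on a cart in front of the work surface, level with it; the furniture and walls round the work are solid. World frame = base frame: x ahead of the robot, y to its left, z up, the work surface at z = 0. Lengths are in m, angles in rad, forces in N, time in s.
With the tool pointing down it reaches from about 0.3 to 0.775 m from the base axis. Payload 14.6 kg.
Tool frame: the origin (TCP) lies midway between the tips of the shut fingers; the grasp point (between the pads) lies 19 mm behind it; z points along the fingers, y is the direction in which the jaws open and shut (so a half turn about z gives the same grasp; the last joint's range is limited). The gripper opens to 94 mm and grips with 3 to 60 N. Pads are 16 mm wide; open, the fingers measure 119 mm over their backs; the gripper's body (75 mm by 177 mm) begins 78 mm behind the grasp point.
Start: joints at [-1.287, 0.3, 1.521, -0, 1.321, -0.067], TCP at [0.189, -0.516, 0.205] pointing down, gripper open.
Joint ranges: [-3.03, 3.03], [-0.79, 2.21], [0.23, 2.52], [-1.04, 4.18], [0, 3.07], [-2.55, 2.55]. Speed limits (rad/s): [2.22, 2.22, 2.57, 3.14, 3.14, 3.14].

INTERFACE

Orientations are given as a 3x3 rotation matrix whose columns are the frame's x, y, z axes.
In Python, from rig import * gives the robot as it stands. The module is installed in compiled form; this text tells all that it offers.
- The arm moves only by the tool drive_tool, never from a script. Its argument "moves" is a list that holds one entry, the list of rows, each a list of 5 numbers: the opening, from 0 (shut) to 1 (fully open), then the shift along the tool's x, y, z in m, then the turn about the tool's z in rad. In form: [[[grip, x, y, z, yaw], ...]]. A call has exactly 8 rows; each row shifts and turns the commanded pose from where the row before left it, along the tool's axes as they then stand; what a row does not reach is not made up. A row lasts 1/10 s, in which the tool goes at most 50 mm and 8.59 degrees, less where a joint would pass 70% of its speed; a pose out of reach is approached as far as the arm can. A call is refused whole if a number of a shift passes 0.05 or a number of a turn 0.15, either way. A call with a gripper value outside its range is refused whole. The fingers move at their own pace and stop on an object; the grip force is fixed at half the most. Time passes only in rows, so rows that do not move let the fingers close, or fill a call up. It gives the time, the measured TCP pose, the force and the opening at its end, in the units of the state.
- sense(): the state, without advancing time (a new reading comes with each control period).
- capture(name): name is "scene" or "top" or "wrist"; returns a dict with "image" (420x560x3 uint8, blue, green, red), "K" (3x3 intrinsics, pixels), "R" (3x3) and "t" (3): a world point X has camera coordinates R X + t. Camera axes: x right, y down, z forward; pixel columns grow to the right and rows downward; lengths in m; the calibration is good to about 2 mm. A picture is of the moment at which its call begins. There is no depth.
- finish_job(): hands the job in, once; it reports no verdict.
The state is a dict: "clock": time; "joint_pos": joint angles; "joint_vel": joint speeds; "tau": joint torques, N m; "position": TCP position; "ee_rot": TCP orientation; "wrist_force": force on the tool from outside, world axes, zero at the start; "wrist_torque": the same for the moment, N m; "gripper_width": finger opening in m.
Only numpy, scipy, OpenCV 4.12 (cv2) and the standard library are available. Lean on these libraries where they do the work, as an engineer would, in place of code of your own. Each camera call takes 0.05 s, during which the arm holds its last target.

## Working session

There is one attempt and no reset: what is moved stays moved. The work goes in short steps, Python scripts to look and compute and a tool call to move; the robot and the scene stay as the last step left them, time stands still between calls to the robot, and variables do not carry over. Pictures are saved under pics/ and viewed, and the job is handed in when it is done.

Besides the shell and the picture viewer there is one more tool, called after ">>>" by a JSON object that holds its "fn" and its "kwargs". drive_tool: Moves the arm, as the interface text tells. Its arguments: {"type":"object","properties":{"moves":{"type":"array","items":{"type":"array","items":{"type":"array","items":{"type":"number"}}}}},"required":["moves"]}

```bash
mkdir -p pics
python3 - <<'E'
from rig import *
import cv2
s=sense();print(s)
for n in("scene","top","wrist"):
    c=capture(n);cv2.imwrite(f"pics/{n}0.png",c["image"]);print(n,c["K"],c["R"],c["t"])
    import pickle;pickle.dump(c,open(f"{n}0.pkl","wb"))
E
```

```text
{'clock': 0.0, 'joint_pos': array([-1.28659065e+00,  3.00478684e-01,  1.52157378e+00,  3.59344821e-06,
        1.32070646e+00, -6.66236397e-02]), 'joint_vel': array([-0.0013843 ,  0.00023405, -0.00061466, -0.00023189,  0.00053401,
        0.00103778]), 'tau': array([-2.98455932e-03, -5.31811988e+01, -3.52745640e+01,  7.07150088e-02,
        2.43874040e-02, -8.84358724e-05]), 'position': array([ 0.18893452, -0.5162516 ,  0.20488526]), 'ee_rot': array([[ 9.39088339e-01,  3.43675701e-01, -3.23675611e-04],
       [ 3.43675844e-01, -9.39087674e-01,  1.12046515e-03],
       [ 8.11168702e-05, -1.16345525e-03, -9.99999320e-01]]), 'wrist_force': array([ 0.47169258, -0.13873416,  0.59237547]), 'wrist_torque': array([ 0.03863042,  0.00876434, -0.0118504 ]), 'gripper_width': 0.09369874942326074}
scene [[468.89846071   0.         276.61456087]
 [  0.         468.89846071 205.14324024]
 [  0.           0.           1.        ]] [[-0.5691307  -0.82212696 -0.01405366]
 [-0.4366669   0.31668382 -0.8420412 ]
 [ 0.69671534 -0.47309473 -0.53923011]] [0.34022781 0.26081256 0.77112489]
top [[486.82197835   0.         284.59106742]
 [  0.         486.82197835 212.86552282]
 [  0.           0.           1.        ]] [[ 0.02046543 -0.99953863 -0.02244314]
 [-0.99321387 -0.01775515 -0.11493893]
 [ 0.11448742  0.02464312 -0.993119  ]] [0.06273459 0.51105282 1.0489143 ]
wrist [[349.48504057   0.         280.08752007]
 [  0.         349.48504057 208.135705  ]
 [  0.           0.           1.        ]] [[ 0.3437952  -0.9390433  -0.00159625]
 [-0.90270984 -0.33096041  0.27491846]
 [-0.25868863 -0.0930747  -0.96146622]] [-0.55009472 -0.0296667   0.39145619]
```

View pics/scene0.png

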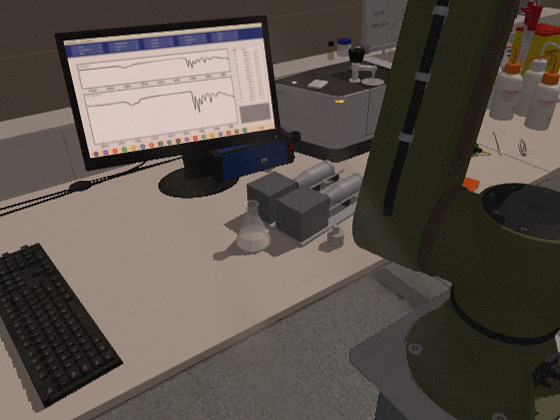

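View pics/top0.png

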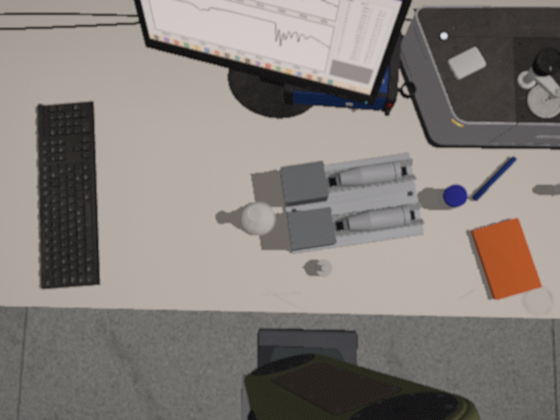

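View pics/wrist0.png

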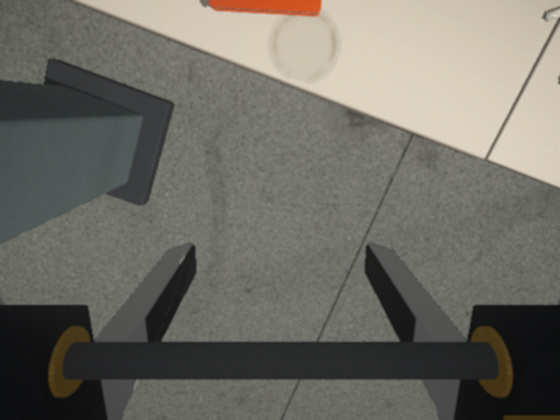

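The top view shows the two blocks at about (305,183) and (311,228). The tails are at about (405,172) and (415,216), pushing direction to the left of the image (about world +y). The jar is at (455,196), the die at (322,268) and the flask at (258,218).

```bash
python3 - <<'E'
import cv2,pickle
c=pickle.load(open("top0.pkl","rb"));im=c["image"]
cr=im[140:290,230:480]
cv2.imwrite("pics/topcrop.png",cv2.resize(cr,None,fx=3.2,fy=3.2,interpolation=cv2.INTER_CUBIC))
c=pickle.load(open("scene0.pkl","rb"));im=c["image"]
cr=im[140:260,220:380]
cv2.imwrite("pics/scenecrop.png",cv2.resize(cr,None,fx=5,fy=5,interpolation=cv2.INTER_CUBIC))
E
cat > h.py <<'E'
import numpy as np,pickle
def ray(c,u,v,z):
    d=c["R"].T@np.linalg.inv(c["K"])@np.array([u,v,1.]); o=-c["R"].T@c["t"]
    return o+d*(z-o[2])/d[2]
def proj(c,X):
    p=c["K"]@(c["R"]@np.asarray(X)+c["t"]);return p[:2]/p[2]
E
```

```text
(no output)
```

View pics/topcrop.png

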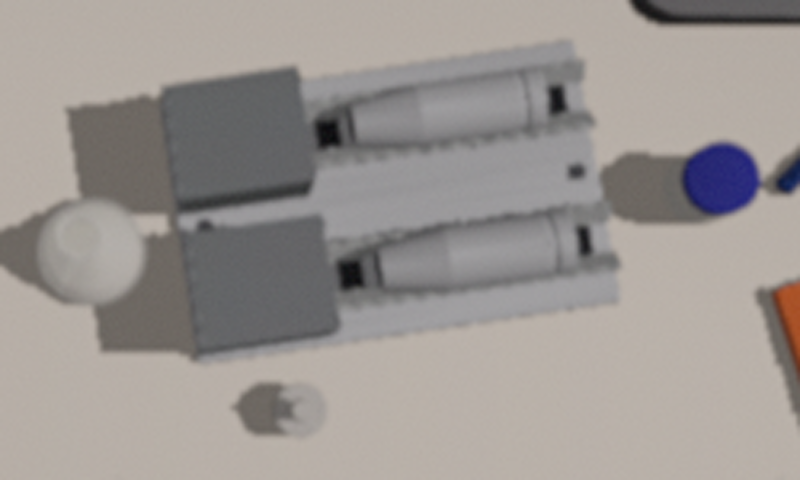

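View pics/scenecrop.png

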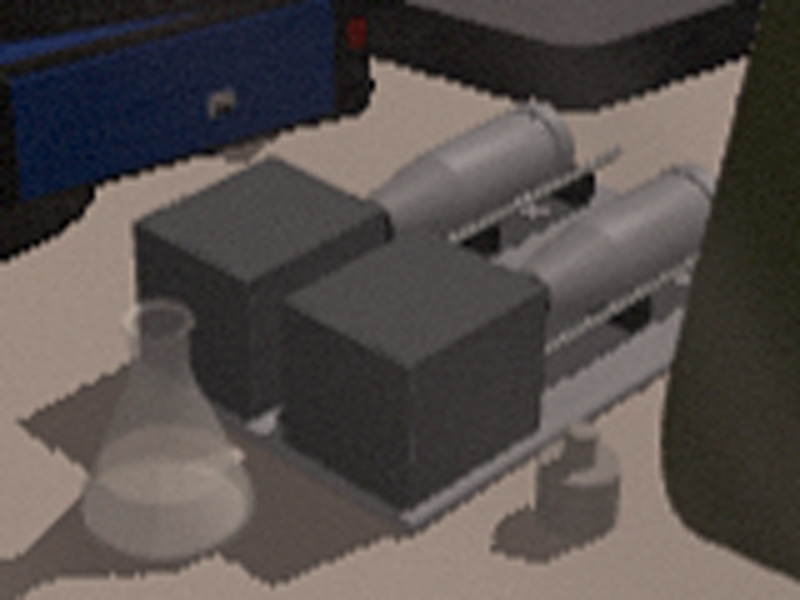

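Run:
```python
from h import *
c=pickle.load(open("top0.pkl","rb"))
def P(u,v,z): return ray(c,u/3.2+230-.35,v/3.2+140-.35,z)
B=[P(*p,.087) for p in[(163,88),(297,68),(313,180),(178,204)]]
A=[P(*p,.087) for p in[(183,233),(323,217),(338,330),(200,350)]]
for Q in(A,B):
    print(np.round(Q,4), [round(np.linalg.norm(Q[i]-Q[(i+1)%4])*1e3,1) for i in range(4)])
T=[P(572,42,.009),P(617,300,.009),P(197,360,.009)];print(np.round(T,4),np.linalg.norm(T[0]-T[1]),np.linalg.norm(T[2]-T[1]))
d=T[2]-T[1];print("yaw",np.degrees(np.arctan2(d[1],d[0])))
d=T[1]-T[0];print("yaw2",np.degrees(np.arctan2(d[1],d[0]))+90)
ctr=(T[0]+T[2])/2;print("dock ctr",ctr)
th=np.arctan2((T[2]-T[1])[1],(T[2]-T[1])[0]);ex=np.array([np.cos(th),np.sin(th),0]);ey=np.array([-np.sin(th),np.cos(th),0])
for n,p in dict(Am=(323,217),Am2=(338,330),Ab=(183,233),Ab2=(200,350),Bm=(297,68),Bm2=(313,180),Bb=(163,88)).items():
    w=P(*p,.087)-ctr;print(n,np.round([w@ex,w@ey],4))
# tail top edges z=.07 (axis tops), silhouettes z .048
for n,p,z in[("tailAtop",(557,240),.07),("tailAside1",(553,215),.048),("tailAside2",(563,268),.048),("tailBtop",(528,98),.07),
  ("capA",(583,235),.06),("railAend",(610,208),.039),("railAend2",(617,262),.039),("noseA",(378,272),.048),("noseB",(350,128),.048),("jar",(720,178),.056),("die",(300,410),.048)]:
    w=P(*p,z);q=w-ctr;print(n,np.round(w,4),np.round([q@ex,q@ey],4))
```

```text
[[ 0.5041  0.0664  0.087 ]
 [ 0.5163 -0.0251  0.087 ]
 [ 0.4425 -0.0356  0.087 ]
 [ 0.4278  0.0538  0.087 ]] [np.float64(92.4), np.float64(74.6), np.float64(90.6), np.float64(77.4)]
[[ 0.6007  0.0816  0.087 ]
 [ 0.6156 -0.007   0.087 ]
 [ 0.5407 -0.0183  0.087 ]
 [ 0.5233  0.0701  0.087 ]] [np.float64(89.8), np.float64(75.7), np.float64(90.1), np.float64(78.3)]
[[ 0.6551 -0.2064  0.009 ]
 [ 0.4715 -0.2361  0.009 ]
 [ 0.4239  0.0564  0.009 ]] 0.1859985343065206 0.29634895358077173
yaw 99.23676899399368
yaw2 -80.82060884097032
dock ctr [ 0.53953566 -0.07500668  0.009     ]
Am [0.053  0.0149]
Am2 [0.0545 0.0895]
Ab [0.1453 0.0122]
Ab2 [0.1451 0.0896]
Bm [ 0.0549 -0.086 ]
Bm2 [ 0.0557 -0.0103]
Bb [ 0.1448 -0.0855]
tailAtop [ 0.5059 -0.1813  0.07  ] [-0.0995  0.0503]
tailAside1 [ 0.5254 -0.1836  0.048 ] [-0.1049  0.0313]
tailAside2 [ 0.4895 -0.19    0.048 ] [-0.1055  0.0679]
tailBtop [ 0.6013 -0.1627  0.07  ] [-0.0965 -0.0469]
capA [ 0.5107 -0.2008  0.06  ] [-0.1196  0.0486]
railAend [ 0.5321 -0.2243  0.039 ] [-0.1462  0.0313]
railAend2 [ 0.4951 -0.2287  0.039 ] [-0.1445  0.0685]
noseA [ 0.4844 -0.0654  0.048 ] [0.0183 0.0528]
noseB [ 0.5831 -0.0457  0.048 ] [ 0.0219 -0.0477]
jar [ 0.5515 -0.2939  0.056 ] [-0.218   0.0233]
die [ 0.3905 -0.0137  0.048 ] [0.0844 0.1373]
```

Both measurements agree: dock yaw is about 99.1°, its centre is at (0.539,-0.075), and the block sizes come out within 3 mm. I'll close the gripper and fly to a point above and behind lane A.

>>> {"fn": "drive_tool", "kwargs": {"moves": [[[0,0.046,-0.018,0,0],[0,0.046,-0.018,0,0],[0,0.046,-0.018,0,0],[0,0.046,-0.018,0,0],[0,0.046,-0.018,0,0],[0,0.046,-0.018,0,0],[0,0.046,-0.018,0,0],[0,0.034,-0.012,0,0]]]}}

```text
clock: 0.95
position: [0.4775, -0.2623, 0.2053]
ee_rot: [[0.939, 0.345, -0.0], [0.345, -0.939, 0.0], [0.0, -0.0, -1.0]]
wrist_force: [-0.7, 0.1, -0.1]
gripper_width: 0.0337
```

>>> {"fn": "drive_tool", "kwargs": {"moves": [[[0,0,0,0,-0.14],[0,0,0,0,-0.14],[0,0,0,0,-0.14],[0,0,0,0,-0.14],[0,0,0,0,-0.14],[0,0,0,0,0],[0,0,0,0,0],[0,0,0,0,0]]]}}

```text
clock: 1.75
position: [0.4759, -0.2646, 0.2054]
ee_rot: [[0.5, 0.866, -0.0], [0.866, -0.5, 0.0], [-0.0, -0.0, -1.0]]
wrist_force: [0.1, 0.4, 0.5]
gripper_width: 0.0006
```

>>> {"fn": "drive_tool", "kwargs": {"moves": [[[0,0,0,0,-0.137],[0,0,0,0,-0.137],[0,0,0,0,-0.136],[0,0,0,0,-0.136],[0,0,0,0,-0.136],[0,0.014,0.021,0,0],[0,0.0,0.021,0,0],[0,0,0,0,0]]]}}

```text
clock: 2.55
position: [0.5164, -0.2433, 0.2052]
ee_rot: [[-0.161, 0.987, 0.0], [0.987, 0.161, 0.0], [0.0, 0.0, -1.0]]
wrist_force: [-0.7, 0.2, 0.8]
gripper_width: 0.0
```

Run:
```python
from rig import *
import cv2,pickle
s=sense();print(s["position"],s["wrist_force"])
for n in("top","wrist"):
    c=capture(n);pickle.dump(c,open(f"{n}1.pkl","wb"));im=c["image"]
    cv2.imwrite(f"pics/{n}1.png",im)
```

```text
[ 0.5164132  -0.24329305  0.20516676] [-0.66236396  0.21674846  0.78594944]
```

View pics/wrist1.png

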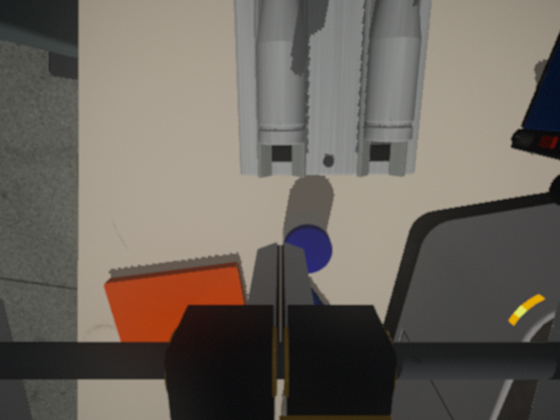

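View pics/top1.png

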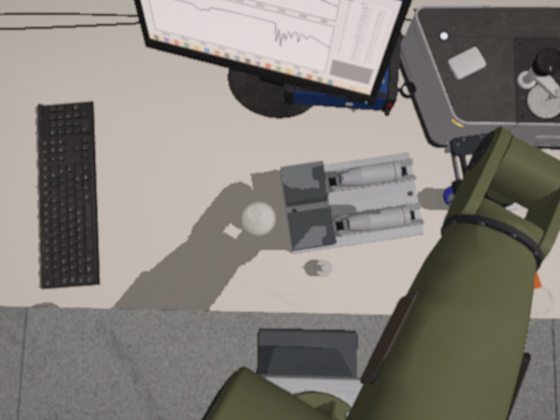

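The wrist view shows tail A at about (281,142), tail B at about (388,140), and the rail and plate end at about row 174. The sleeves look parallel to the image columns. I'll cast rays for these points.

Run:
```python
from h import *
import cv2
c=pickle.load(open("wrist1.pkl","rb"))
cv2.imwrite("pics/w1c.png",cv2.resize(c["image"][0:190,220:450],None,fx=3.1,fy=3.1,interpolation=cv2.INTER_CUBIC))
th=np.radians(99.15);ex=np.array([np.cos(th),np.sin(th),0]);ey=np.array([-np.sin(th),np.cos(th),0]);ctr=np.array([.5395,-.075,0])
for n,u,v,z in[("tailA bot",281,143,.048),("tailA ring",281,128,.07),("tailB bot",388,140,.048),("Aside1",258,130,.048),("Aside2",304,130,.048),("Bside1",365,130,.048),("Bside2",412,130,.048),("plateL",240,175,.009),("plateR",415,174,.009),("tailA up",280,40,.07),("Ajl",259,40,.048),("Ajr",306,40,.048)]:
    w=ray(c,u,v,z);q=w-ctr;print(n,np.round(w,4),np.round([q@ex,q@ey],4))
```

```text
tailA bot [ 0.5076 -0.1965  0.048 ] [-0.1149  0.0508]
tailA ring [ 0.5052 -0.1817  0.07  ] [-0.0999  0.0509]
tailB bot [ 0.6071 -0.1775  0.048 ] [-0.1119 -0.0505]
Aside1 [ 0.4844 -0.1881  0.048 ] [-0.1029  0.0724]
Aside2 [ 0.527  -0.1812  0.048 ] [-0.1028  0.0292]
Bside1 [ 0.5835 -0.1719  0.048 ] [-0.1027 -0.0281]
Bside2 [ 0.6271 -0.1649  0.048 ] [-0.1026 -0.0722]
plateL [ 0.4699 -0.2411  0.009 ] [-0.1529  0.0951]
plateR [ 0.6571 -0.2095  0.009 ] [-0.1515 -0.0947]
tailA up [ 0.493  -0.1122  0.07  ] [-0.0294  0.0519]
Ajl [ 0.4741 -0.1114  0.048 ] [-0.0256  0.0703]
Ajr [ 0.5149 -0.1048  0.048 ] [-0.0255  0.029 ]
```

View pics/w1c.png

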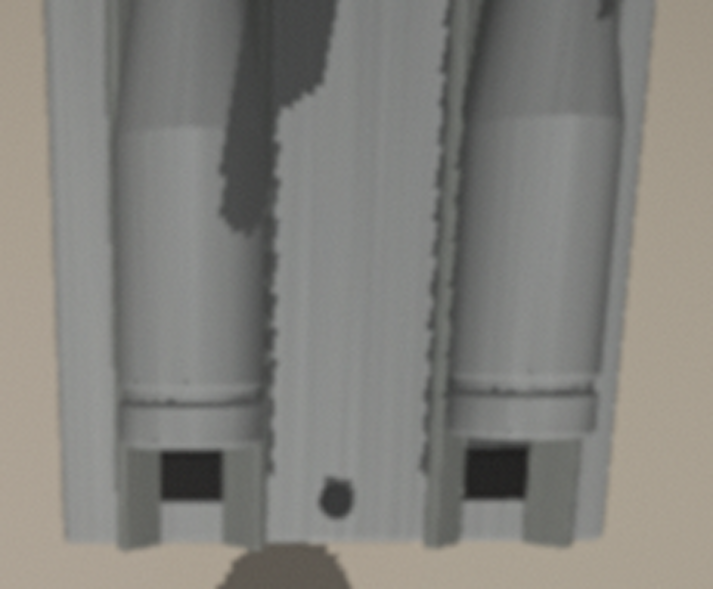

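>>> {"fn": "drive_tool", "kwargs": {"moves": [[[0,0.008,0,0.02,0],[0,0,0,0.03,0],[0,0,0,0.035,0],[0,0,0,0.035,0],[0,0,0,0.026,0],[0,0,0,0.015,0],[0,0,0,0,0],[0,0,0,0,0]]]}}

```text
clock: 3.45
position: [0.5141, -0.2365, 0.0456]
ee_rot: [[-0.161, 0.987, 0.001], [0.987, 0.161, -0.001], [-0.001, 0.001, -1.0]]
wrist_force: [-0.1, 0.2, 0.7]
gripper_width: 0.0005
```

Run:
```python
from rig import *
import cv2
s=sense();print(s["position"],s["wrist_force"])
c=capture("wrist");cv2.imwrite("pics/w2.png",c["image"])
print(sense()["wrist_force"])
```

```text
[ 0.51409964 -0.23651985  0.04558857] [-0.05201716  0.24486637  0.74761862]
[-1.05128497 -0.72135976  0.4256958 ]
```

View pics/w2.png

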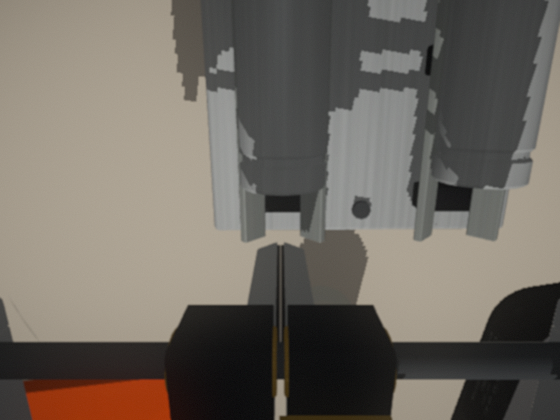

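>>> {"fn": "drive_tool", "kwargs": {"moves": [[[0,0.01,0,0.001,0],[0,0.01,0,0,0],[0,0.006,0,0,0],[0,0.006,0,0,0],[0,0.006,0,0,0],[0,0.006,0,0,0],[0,0.006,0,0,0],[0,0.006,0,0,0]]]}}

```text
clock: 4.3
position: [0.5047, -0.1804, 0.0435]
ee_rot: [[-0.161, 0.987, 0.0], [0.987, 0.161, -0.0], [-0.0, 0.0, -1.0]]
wrist_force: [0.1, -1.6, 0.4]
gripper_width: 0.0003
```

```bash
cat >> h.py <<'E'
def F(n=4,save=None):
    from rig import sense,capture
    import cv2
    th=np.radians(99.15);ex=np.array([np.cos(th),np.sin(th),0]);ey=np.array([-np.sin(th),np.cos(th),0]);ctr=np.array([.5395,-.075,0])
    f=[]
    for i in range(n):
        f.append(sense()["wrist_force"]); c=capture("wrist")
    f.append(sense()["wrist_force"]); s=sense()
    f=np.array(f);q=s["position"]-ctr
    print("t",round(s["clock"],2),"dock",np.round([q@ex,q@ey,q[2]],4),"push",np.round(-(f@ex),2),"mean",round(-(f@ex).mean(),2),"lat",round((f@ey).mean(),2),"z",round(f[:,2].mean(),2))
    if save: cv2.imwrite(save,c["image"]);pickle.dump(c,open(save[5:-4]+".pkl","wb"))
E
python3 -c "
from h import *
F(3,'pics/w3.png')"
```

```text
t 4.45 dock [-0.0984  0.0511  0.0434] push [ 1.64 -1.25 -0.22  0.36] mean 0.13 lat -0.05 z 0.21
```

View pics/w3.png

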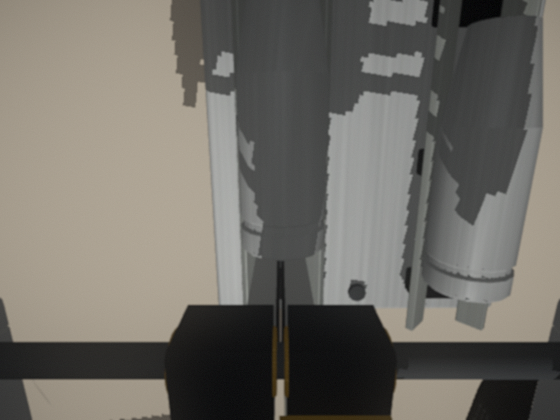

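>>> {"fn": "drive_tool", "kwargs": {"moves": [[[0,0.006,0,0,0],[0,0.006,0,0,0],[0,0.006,0,0,0],[0,0.006,0,0,0],[0,0.006,0,0,0],[0,0.006,0,0,0],[0,0.006,0,0,0],[0,0.004,0,0,0]]]}}

```text
clock: 5.25
position: [0.4973, -0.1348, 0.0435]
ee_rot: [[-0.162, 0.987, -0.0], [0.987, 0.162, 0.0], [0.0, -0.0, -1.0]]
wrist_force: [-0.5, -2.5, 0.5]
gripper_width: 0.0009
```

```bash
python3 -c "
from h import *
F(3,'pics/w4.png')"
```

```text
t 5.4 dock [-0.0526  0.0512  0.0434] push [ 2.35 -0.02 -0.09 -0.62] mean 0.41 lat -0.15 z -0.24
```

View pics/w4.png

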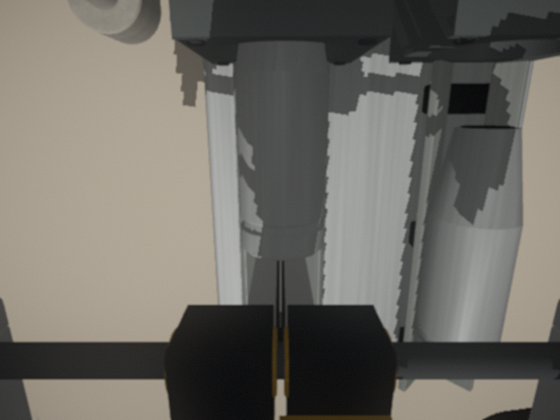

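>>> {"fn": "drive_tool", "kwargs": {"moves": [[[0,0.002,0,0,0],[0,0.002,0,0,0],[0,0.002,0,0,0],[0,0.001,0,0,0],[0,0.001,0,0,0],[0,0.001,0,0,0],[0,0.0005,0,0,0],[0,0.0005,0,0,0]]]}}

```text
clock: 6.2
position: [0.4957, -0.1255, 0.0435]
ee_rot: [[-0.161, 0.987, 0.0], [0.987, 0.161, -0.0], [-0.0, 0.0, -1.0]]
wrist_force: [-0.1, -3.1, 0.0]
gripper_width: 0.0008
```

```bash
python3 -c "
from h import *
F(3)
c=pickle.load(open('w4.pkl','rb'))
th=np.radians(99.15);ex=np.array([np.cos(th),np.sin(th),0]);ctr=np.array([.5395,-.075,0])
for v,z in((258,.048),(258,.03),(258,.07),(240,.07),(226,.07)): print(v,z,(ray(c,283,v,z)-ctr)@ex)
"
```

```text
t 6.35 dock [-0.0429  0.0513  0.0434] push [3.09 1.51 1.02 1.28] mean 1.73 lat 0.43 z -0.1
258 0.048 -0.05073694622681726
258 0.03 -0.0587581256468546
258 0.07 -0.0409332824912161
240 0.07 -0.03186655714791649
226 0.07 -0.025001307892840895
```

>>> {"fn": "drive_tool", "kwargs": {"moves": [[[0,0.0005,0,0,0],[0,0.0005,0,0,0],[0,0.0005,0,0,0],[0,0.0005,0,0,0],[0,0.0005,0,0,0],[0,0.0005,0,0,0],[0,0.0005,0,0,0],[0,0.0005,0,0,0]]]}}

```text
clock: 7.15
position: [0.4951, -0.1216, 0.0435]
ee_rot: [[-0.161, 0.987, 0.0], [0.987, 0.161, 0.0], [0.0, 0.0, -1.0]]
wrist_force: [-0.5, -2.0, 0.1]
gripper_width: 0.0005
```

```bash
python3 -c "
from h import *
F(3)"
```

```text
t 7.3 dock [-0.0388  0.0513  0.0434] push [1.87 1.83 1.19 1.46] mean 1.59 lat 0.67 z 0.53
```

>>> {"fn": "drive_tool", "kwargs": {"moves": [[[0,0.0003,0,0,0],[0,0.0003,0,0,0],[0,0.0003,0,0,0],[0,0.0003,0,0,0],[0,0.0003,0,0,0],[0,0.0003,0,0,0],[0,0.0003,0,0,0],[0,0.0003,0,0,0]]]}}

```text
clock: 8.1
position: [0.4947, -0.1192, 0.0435]
ee_rot: [[-0.161, 0.987, 0.0], [0.987, 0.161, -0.0], [-0.0, 0.0, -1.0]]
wrist_force: [-1.0, -2.5, 0.2]
gripper_width: 0.0003
```

```bash
python3 -c "
from h import *
F(3)"
```

```text
t 8.25 dock [-0.0365  0.0513  0.0434] push [2.36 2.4  1.81 2.26] mean 2.21 lat 0.77 z 0.41
```

>>> {"fn": "drive_tool", "kwargs": {"moves": [[[0,0.0003,0,0,0],[0,0.0003,0,0,0],[0,0.0003,0,0,0],[0,0.0003,0,0,0],[0,0.0003,0,0,0],[0,0.0003,0,0,0],[0,0.0002,0,0,0],[0,0,0,0,0]]]}}

```text
clock: 9.05
position: [0.4943, -0.1172, 0.0434]
ee_rot: [[-0.161, 0.987, -0.0], [0.987, 0.161, 0.0], [0.0, -0.0, -1.0]]
wrist_force: [0.3, -1.4, 1.0]
gripper_width: 0.0005
```

```bash
python3 -c "
from h import *
F(3)"
```

```text
t 9.2 dock [-0.0345  0.0513  0.0435] push [1.39 0.71 1.58 1.83] mean 1.38 lat 0.2 z 0.93
```

>>> {"fn": "drive_tool", "kwargs": {"moves": [[[0,0.0003,0,0,0],[0,0.0003,0,0,0],[0,0.0003,0,0,0],[0,0.0003,0,0,0],[0,0.0003,0,0,0],[0,0.0003,0,0,0],[0,0.0003,0,0,0],[0,0.0003,0,0,0]]]}}

```text
clock: 10.0
position: [0.494, -0.1149, 0.0435]
ee_rot: [[-0.161, 0.987, -0.0], [0.987, 0.161, 0.0], [0.0, -0.0, -1.0]]
wrist_force: [-0.2, -2.6, 1.5]
gripper_width: 0.0003
```

```bash
python3 -c "
from h import *
F(3)"
```

```text
t 10.15 dock [-0.0321  0.0513  0.0434] push [2.5  1.85 0.91 1.26] mean 1.63 lat 0.34 z 0.76
```

>>> {"fn": "drive_tool", "kwargs": {"moves": [[[0,0.0003,0,0,0],[0,0.0003,0,0,0],[0,0.0003,0,0,0],[0,0.0003,0,0,0],[0,0.0003,0,0,0],[0,0.0003,0,0,0],[0,0.0003,0,0,0],[0,0.0003,0,0,0]]]}}

```text
clock: 10.95
position: [0.4936, -0.1125, 0.0434]
ee_rot: [[-0.161, 0.987, 0.0], [0.987, 0.161, 0.0], [0.0, 0.0, -1.0]]
wrist_force: [0.2, -1.9, 1.5]
gripper_width: 0.0005
```

```bash
python3 -c "
from h import *
F(3)"
```

```text
t 11.1 dock [-0.0297  0.0513  0.0435] push [1.9  0.93 1.89 1.39] mean 1.53 lat 0.7 z 1.29
```

>>> {"fn": "drive_tool", "kwargs": {"moves": [[[0,0.0003,0,0,0],[0,0.0003,0,0,0],[0,0.0003,0,0,0],[0,0.0003,0,0,0],[0,0.0003,0,0,0],[0,0.0003,0,0,0],[0,0.0003,0,0,0],[0,0.0003,0,0,0]]]}}

```text
clock: 11.9
position: [0.4932, -0.1101, 0.0435]
ee_rot: [[-0.161, 0.987, 0.0], [0.987, 0.161, -0.0], [-0.0, 0.0, -1.0]]
wrist_force: [0.0, -2.8, 1.0]
gripper_width: 0.0005
```

```bash
python3 -c "
from h import *
F(3)"
```

```text
t 12.05 dock [-0.0273  0.0513  0.0434] push [2.78 2.73 1.03 1.26] mean 1.95 lat 0.62 z 0.7
```

>>> {"fn": "drive_tool", "kwargs": {"moves": [[[0,0.0003,0,0,0],[0,0.0003,0,0,0],[0,0.0003,0,0,0],[0,0.0003,0,0,0],[0,0.0003,0,0,0],[0,0.0003,0,0,0],[0,0.0003,0,0,0],[0,0.0003,0,0,0]]]}}

```text
clock: 12.85
position: [0.4928, -0.1078, 0.0435]
ee_rot: [[-0.161, 0.987, -0.0], [0.987, 0.161, 0.0], [0.0, -0.0, -1.0]]
wrist_force: [-1.1, -2.7, 0.6]
gripper_width: 0.0005
```

```bash
python3 -c "
from h import *
F(3)"
```

```text
t 13.0 dock [-0.0249  0.0513  0.0434] push [2.51 1.86 2.75 1.66] mean 2.19 lat 0.79 z 1.19
```

>>> {"fn": "drive_tool", "kwargs": {"moves": [[[0,0.0003,0,0,0],[0,0.0003,0,0,0],[0,0.0003,0,0,0],[0,0.0003,0,0,0],[0,0.0003,0,0,0],[0,0.0003,0,0,0],[0,0.0003,0,0,0],[0,0.0003,0,0,0]]]}}

```text
clock: 13.8
position: [0.4924, -0.1054, 0.0434]
ee_rot: [[-0.161, 0.987, -0.0], [0.987, 0.161, 0.0], [0.0, -0.0, -1.0]]
wrist_force: [0.3, -2.3, 1.2]
gripper_width: 0.0008
```

```bash
python3 -c "
from h import *
F(3)"
```

```text
t 13.95 dock [-0.0225  0.0513  0.0434] push [2.35 2.35 1.41 2.01] mean 2.03 lat 0.01 z 0.58
```

>>> {"fn": "drive_tool", "kwargs": {"moves": [[[0,0.0003,0,0,0],[0,0.0003,0,0,0],[0,0.0003,0,0,0],[0,0.0003,0,0,0],[0,0.0003,0,0,0],[0,0.0003,0,0,0],[0,0.0003,0,0,0],[0,0.0003,0,0,0]]]}}

```text
clock: 14.75
position: [0.492, -0.1031, 0.0434]
ee_rot: [[-0.161, 0.987, 0.0], [0.987, 0.161, -0.0], [-0.0, -0.0, -1.0]]
wrist_force: [0.2, -4.0, -0.9]
gripper_width: 0.0006
```

```bash
python3 -c "
from h import *
F(3)"
```

```text
t 14.9 dock [-0.0202  0.0513  0.0434] push [3.99 3.32 3.62 2.8 ] mean 3.43 lat 0.98 z -0.74
```

>>> {"fn": "drive_tool", "kwargs": {"moves": [[[0,0.0002,0,0,0],[0,0.0002,0,0,0],[0,0.0002,0,0,0],[0,0.0002,0,0,0],[0,0.0,0,0,0],[0,0.0,0,0,0],[0,0.0,0,0,0],[0,0.0,0,0,0]]]}}

```text
clock: 15.7
position: [0.4919, -0.1023, 0.0434]
ee_rot: [[-0.161, 0.987, -0.0], [0.987, 0.161, -0.0], [-0.0, -0.0, -1.0]]
wrist_force: [-0.5, -4.9, -0.1]
gripper_width: 0.0002
```

```bash
python3 -c "
from h import *
F(4)"
```

```text
t 15.9 dock [-0.0194  0.0513  0.0434] push [4.75 5.79 4.51 5.18 4.57] mean 4.96 lat 0.82 z -0.17
```

Force rose to about 5 N, 3 N above drag, and climbed about 1.5 N over the last 0.8 mm. That is the seat of A, felt at a nose depth of about 65 mm. I'll back off and move to lane B.

>>> {"fn": "drive_tool", "kwargs": {"moves": [[[0,-0.001,0,0,0],[0,-0.004,0,0,0],[0,-0.015,0,0,0],[0,-0.03,0,-0.02,0],[0,-0.03,0,-0.03,0],[0,-0.03,0,-0.01,0],[0,-0.021,0.02,0,0],[0,0,0.03,0,0]]]}}

```text
clock: 16.7
position: [0.5626, -0.2271, 0.104]
ee_rot: [[-0.158, 0.988, 0.001], [0.988, 0.158, -0.0], [-0.001, 0.001, -1.0]]
wrist_force: [0.6, -0.5, 0.3]
gripper_width: 0.0003
```

```bash
python3 -c "
from h import *
F(1,'pics/w5.png')"
```

```text
t 16.75 dock [-0.1521 -0.0023  0.1036] push [ 0.54 -0.56] mean -0.01 lat -1.88 z 0.12
```

View pics/w5.png

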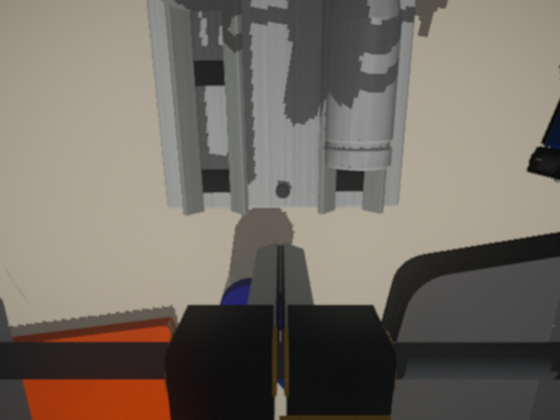

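>>> {"fn": "drive_tool", "kwargs": {"moves": [[[0,0,0.02,0,0],[0,0,0.02,0,0],[0,0,0.007,0,0],[0,0,0,0,0],[0,0,0,0.02,0],[0,0,0,0.025,0],[0,0,0,0.0145,0],[0,0,0,0,0]]]}}

```text
clock: 17.55
position: [0.6073, -0.2159, 0.042]
ee_rot: [[-0.161, 0.987, -0.003], [0.987, 0.161, 0.001], [0.002, -0.003, -1.0]]
wrist_force: [0.3, 0.8, 0.4]
gripper_width: 0.0006
```

```bash
python3 -c "
from h import *
F(2,'pics/w6.png')"
```

```text
t 17.65 dock [-0.1504 -0.046   0.0447] push [-0.72  0.8  -0.31] mean -0.08 lat -0.16 z 0.42
```

View pics/w6.png

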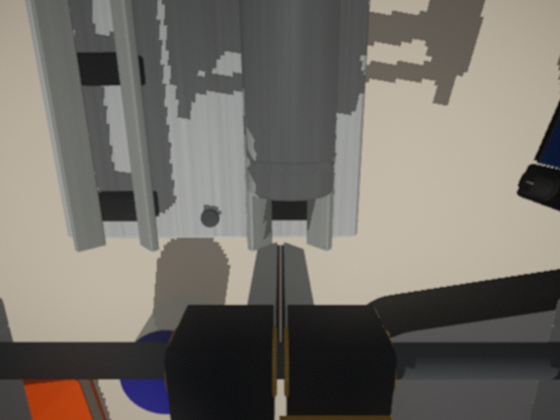

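>>> {"fn": "drive_tool", "kwargs": {"moves": [[[0,0.006,0.002,0,0],[0,0.006,0.002,0,0],[0,0.006,0,0,0],[0,0.006,0,0,0],[0,0.006,0,0,0],[0,0.006,0,0,0],[0,0.006,0,0,0],[0,0.006,0,0,0]]]}}

```text
clock: 18.45
position: [0.6049, -0.1675, 0.044]
ee_rot: [[-0.161, 0.987, 0.0], [0.987, 0.161, -0.0], [-0.0, 0.0, -1.0]]
wrist_force: [-0.2, -1.3, 0.5]
gripper_width: 0.0005
```

>>> {"fn": "drive_tool", "kwargs": {"moves": [[[0,0.006,0,0,0],[0,0.006,0,0,0],[0,0.006,0,0,0],[0,0.006,0,0,0],[0,0.006,0,0,0],[0,0.006,0,0,0],[0,0.006,0,0,0],[0,0.004,0,0,0]]]}}

```text
clock: 19.25
position: [0.5975, -0.1219, 0.044]
ee_rot: [[-0.161, 0.987, 0.0], [0.987, 0.161, 0.0], [0.0, 0.0, -1.0]]
wrist_force: [-0.7, -1.0, 0.7]
gripper_width: 0.0006
```

```bash
python3 -c "
from h import *
F(3,'pics/w7.png')"
```

```text
t 19.4 dock [-0.0558 -0.0498  0.0439] push [ 0.92 -0.82 -0.29 -0.56] mean -0.19 lat 0.43 z -0.06
```

View pics/w7.png

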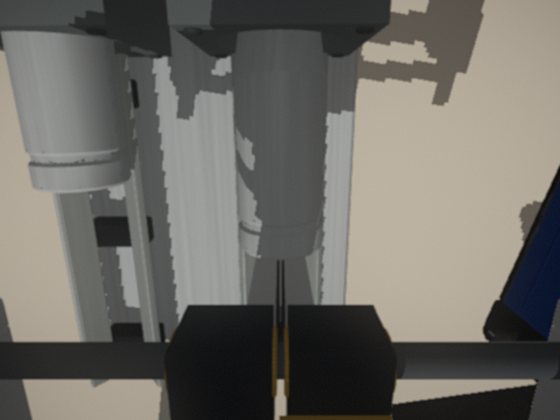

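>>> {"fn": "drive_tool", "kwargs": {"moves": [[[0,0.003,0,0,0],[0,0.003,0,0,0],[0,0.003,0,0,0],[0,0.002,0,0,0],[0,0.002,0,0,0],[0,0.001,0,0,0],[0,0.0005,0,0,0],[0,0.0005,0,0,0]]]}}

```text
clock: 20.2
position: [0.5951, -0.1077, 0.0439]
ee_rot: [[-0.161, 0.987, -0.0], [0.987, 0.161, -0.0], [-0.0, -0.0, -1.0]]
wrist_force: [-0.4, -0.9, -0.0]
gripper_width: 0.0005
```

```bash
python3 -c "
from h import *
F(3)"
```

```text
t 20.35 dock [-0.0411 -0.0497  0.0439] push [ 0.85  1.67 -0.17  0.61] mean 0.74 lat 0.44 z 0.1
```

>>> {"fn": "drive_tool", "kwargs": {"moves": [[[0,0.0003,0,0,0],[0,0.0003,0,0,0],[0,0.0003,0,0,0],[0,0.0003,0,0,0],[0,0.0003,0,0,0],[0,0.0003,0,0,0],[0,0.0003,0,0,0],[0,0.0003,0,0,0]]]}}

```text
clock: 21.15
position: [0.5947, -0.1053, 0.0439]
ee_rot: [[-0.161, 0.987, -0.0], [0.987, 0.161, -0.0], [-0.0, -0.0, -1.0]]
wrist_force: [-0.2, -1.7, 0.8]
gripper_width: 0.0005
```

```bash
python3 -c "
from h import *
F(3)"
```

```text
t 21.3 dock [-0.0386 -0.0497  0.0439] push [1.63 0.39 0.66 0.18] mean 0.72 lat 0.0 z 0.45
```

Drag on B is about 0.7 to 1 N, with no seat yet.

>>> {"fn": "drive_tool", "kwargs": {"moves": [[[0,0.0003,0,0,0],[0,0.0003,0,0,0],[0,0.0003,0,0,0],[0,0.0003,0,0,0],[0,0.0003,0,0,0],[0,0.0003,0,0,0],[0,0.0003,0,0,0],[0,0.0003,0,0,0]]]}}

```text
clock: 22.1
position: [0.5944, -0.1029, 0.0439]
ee_rot: [[-0.161, 0.987, -0.0], [0.987, 0.161, -0.0], [-0.0, -0.0, -1.0]]
wrist_force: [-0.3, -1.7, 0.4]
gripper_width: 0.0005
```

```bash
python3 -c "
from h import *
F(3)"
```

```text
t 22.25 dock [-0.0362 -0.0497  0.0439] push [1.58 1.3  1.17 0.23] mean 1.07 lat 0.22 z 0.19
```

>>> {"fn": "drive_tool", "kwargs": {"moves": [[[0,0.0003,0,0,0],[0,0.0003,0,0,0],[0,0.0003,0,0,0],[0,0.0003,0,0,0],[0,0.0003,0,0,0],[0,0.0003,0,0,0],[0,0.0003,0,0,0],[0,0.0003,0,0,0]]]}}

```text
clock: 23.05
position: [0.594, -0.1005, 0.0439]
ee_rot: [[-0.161, 0.987, -0.0], [0.987, 0.161, -0.0], [0.0, -0.0, -1.0]]
wrist_force: [-1.4, -1.2, 1.3]
gripper_width: 0.0005
```

```bash
python3 -c "
from h import *
F(3)"
```

```text
t 23.2 dock [-0.0339 -0.0497  0.0439] push [0.92 0.47 1.04 0.31] mean 0.69 lat 0.68 z 0.28
```

>>> {"fn": "drive_tool", "kwargs": {"moves": [[[0,0.0003,0,0,0],[0,0.0003,0,0,0],[0,0.0003,0,0,0],[0,0.0003,0,0,0],[0,0.0003,0,0,0],[0,0.0003,0,0,0],[0,0.0003,0,0,0],[0,0.0003,0,0,0]]]}}

```text
clock: 24.0
position: [0.5936, -0.0982, 0.044]
ee_rot: [[-0.161, 0.987, -0.0], [0.987, 0.161, -0.0], [0.0, -0.0, -1.0]]
wrist_force: [-0.5, -2.2, 0.2]
gripper_width: 0.0005
```

```bash
python3 -c "
from h import *
F(3)"
```

```text
t 24.15 dock [-0.0315 -0.0497  0.0439] push [2.09 1.69 0.83 1.73] mean 1.58 lat 0.43 z 0.85
```

>>> {"fn": "drive_tool", "kwargs": {"moves": [[[0,0.0003,0,0,0],[0,0.0003,0,0,0],[0,0.0003,0,0,0],[0,0.0003,0,0,0],[0,0.0002,0,0,0],[0,0.0002,0,0,0],[0,0,0,0,0],[0,0,0,0,0]]]}}

```text
clock: 24.95
position: [0.5933, -0.0966, 0.044]
ee_rot: [[-0.161, 0.987, 0.0], [0.987, 0.161, 0.0], [0.0, 0.0, -1.0]]
wrist_force: [0.4, -0.9, 0.3]
gripper_width: 0.0006
```

```bash
python3 -c "
from h import *
F(3)"
```

```text
t 25.1 dock [-0.0299 -0.0497  0.0439] push [0.91 0.83 0.84 0.56] mean 0.79 lat 0.02 z -0.02
```

Still just drag, so I'll continue.

>>> {"fn": "drive_tool", "kwargs": {"moves": [[[0,0.0003,0,0,0],[0,0.0003,0,0,0],[0,0.0003,0,0,0],[0,0.0003,0,0,0],[0,0.0003,0,0,0],[0,0.0003,0,0,0],[0,0.0003,0,0,0],[0,0.0003,0,0,0]]]}}

```text
clock: 25.9
position: [0.5929, -0.0942, 0.0439]
ee_rot: [[-0.161, 0.987, -0.0], [0.987, 0.161, -0.0], [-0.0, -0.0, -1.0]]
wrist_force: [-0.3, -1.5, 1.5]
gripper_width: 0.0
```

```bash
python3 -c "
from h import *
F(3)"
```

```text
t 26.05 dock [-0.0275 -0.0497  0.0439] push [ 1.43 -0.11  1.25  0.63] mean 0.8 lat 0.44 z 1.08
```

>>> {"fn": "drive_tool", "kwargs": {"moves": [[[0,0.0003,0,0,0],[0,0.0003,0,0,0],[0,0.0003,0,0,0],[0,0.0003,0,0,0],[0,0.0003,0,0,0],[0,0.0003,0,0,0],[0,0.0003,0,0,0],[0,0.0003,0,0,0]]]}}

```text
clock: 26.85
position: [0.5925, -0.0919, 0.044]
ee_rot: [[-0.161, 0.987, -0.0], [0.987, 0.161, -0.0], [-0.0, -0.0, -1.0]]
wrist_force: [0.1, -1.2, 0.3]
gripper_width: 0.0003
```

```bash
python3 -c "
from h import *
F(3)"
```

```text
t 27.0 dock [-0.025  -0.0497  0.0439] push [1.19 1.97 1.14 1.06] mean 1.34 lat 0.24 z 0.6
```

>>> {"fn": "drive_tool", "kwargs": {"moves": [[[0,0.0003,0,0,0],[0,0.0003,0,0,0],[0,0.0003,0,0,0],[0,0.0003,0,0,0],[0,0.0003,0,0,0],[0,0.0003,0,0,0],[0,0.0003,0,0,0],[0,0.0003,0,0,0]]]}}

```text
clock: 27.8
position: [0.5922, -0.0895, 0.0439]
ee_rot: [[-0.161, 0.987, -0.0], [0.987, 0.161, -0.0], [-0.0, -0.0, -1.0]]
wrist_force: [0.1, -1.0, -0.2]
gripper_width: 0.0005
```

```bash
python3 -c "
from h import *
F(3)"
```

```text
t 27.95 dock [-0.0227 -0.0497  0.044 ] push [0.97 1.54 0.52 0.5 ] mean 0.88 lat 0.54 z 0.31
```

>>> {"fn": "drive_tool", "kwargs": {"moves": [[[0,0.0003,0,0,0],[0,0.0003,0,0,0],[0,0.0003,0,0,0],[0,0.0003,0,0,0],[0,0.0003,0,0,0],[0,0.0003,0,0,0],[0,0.0003,0,0,0],[0,0.0003,0,0,0]]]}}

```text
clock: 28.75
position: [0.5918, -0.0871, 0.0439]
ee_rot: [[-0.161, 0.987, -0.0], [0.987, 0.161, 0.0], [0.0, -0.0, -1.0]]
wrist_force: [-0.3, -0.9, 0.8]
gripper_width: 0.0004
```

```bash
python3 -c "
from h import *
F(3)"
```

```text
t 28.9 dock [-0.0202 -0.0497  0.0439] push [0.85 0.47 1.14 0.83] mean 0.82 lat 0.39 z 0.19
```

>>> {"fn": "drive_tool", "kwargs": {"moves": [[[0,0.0003,0,0,0],[0,0.0003,0,0,0],[0,0.0003,0,0,0],[0,0.0003,0,0,0],[0,0.0003,0,0,0],[0,0.0003,0,0,0],[0,0.0003,0,0,0],[0,0.0003,0,0,0]]]}}

```text
clock: 29.7
position: [0.5914, -0.0849, 0.044]
ee_rot: [[-0.161, 0.987, 0.0], [0.987, 0.161, -0.0], [-0.0, 0.0, -1.0]]
wrist_force: [0.4, -2.1, -0.4]
gripper_width: 0.0002
```

```bash
python3 -c "
from h import *
F(3)"
```

```text
t 29.85 dock [-0.0179 -0.0497  0.0439] push [2.15 2.53 3.08 1.99] mean 2.44 lat -0.03 z -0.39
```

Mean force is up to 2.4 N from about 0.9 N. I'll confirm with a small step.

>>> {"fn": "drive_tool", "kwargs": {"moves": [[[0,0.0002,0,0,0],[0,0.0002,0,0,0],[0,0.0002,0,0,0],[0,0.0002,0,0,0],[0,0.0,0,0,0],[0,0.0,0,0,0],[0,0.0,0,0,0],[0,0.0,0,0,0]]]}}

```text
clock: 30.65
position: [0.5913, -0.084, 0.044]
ee_rot: [[-0.161, 0.987, 0.0], [0.987, 0.161, -0.0], [-0.0, 0.0, -1.0]]
wrist_force: [0.3, -3.5, 0.9]
gripper_width: 0.0002
```

```bash
python3 -c "
from h import *
F(4)"
```

```text
t 30.85 dock [-0.0171 -0.0497  0.044 ] push [3.46 4.25 2.57 2.32 4.52] mean 3.42 lat 0.51 z 0.2
```

>>> {"fn": "drive_tool", "kwargs": {"moves": [[[0,-0.0003,0,0,0],[0,-0.0003,0,0,0],[0,-0.0003,0,0,0],[0,-0.0003,0,0,0],[0,-0.0003,0,0,0],[0,-0.0005,0,0,0],[0,-0.002,0,0,0],[0,-0.01,0,0,0]]]}}

```text
clock: 31.65
position: [0.5936, -0.0974, 0.044]
ee_rot: [[-0.162, 0.987, -0.0], [0.987, 0.162, 0.0], [0.0, -0.0, -1.0]]
wrist_force: [1.1, -0.1, 0.0]
gripper_width: 0.0008
```

>>> {"fn": "drive_tool", "kwargs": {"moves": [[[0,-0.02,0,0,0],[0,-0.03,0,-0.01,0],[0,-0.03,0,-0.03,0],[0,-0.03,0,-0.03,0],[0,-0.01,0,-0.03,0],[0,0,0,-0.03,0],[0,0,-0.01,0,0],[0,0,0,0,0]]]}}

```text
clock: 32.45
position: [0.6026, -0.2188, 0.1747]
ee_rot: [[-0.16, 0.987, 0.001], [0.987, 0.16, -0.0], [-0.001, 0.001, -1.0]]
wrist_force: [0.3, 0.6, -1.2]
gripper_width: 0.0003
```

```bash
python3 -c "
from h import *
from rig import *
import cv2
F(1,'pics/w8.png')
im=capture('top')['image'];cv2.imwrite('pics/top8.png',cv2.resize(im[140:290,230:480],None,fx=3.2,fy=3.2))"
```

```text
t 32.5 dock [-0.1516 -0.0396  0.1738] push [-0.52 -0.  ] mean -0.26 lat -0.59 z -1.12
```

View pics/w8.png

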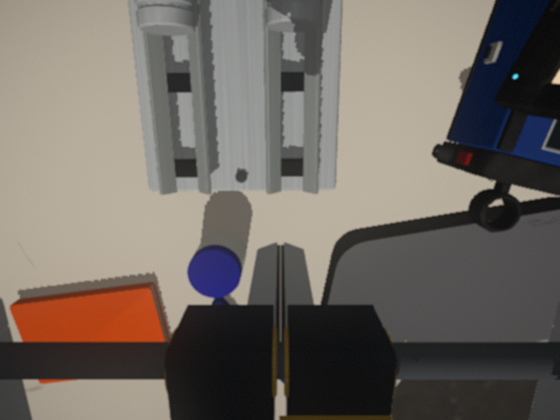

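View pics/top8.png

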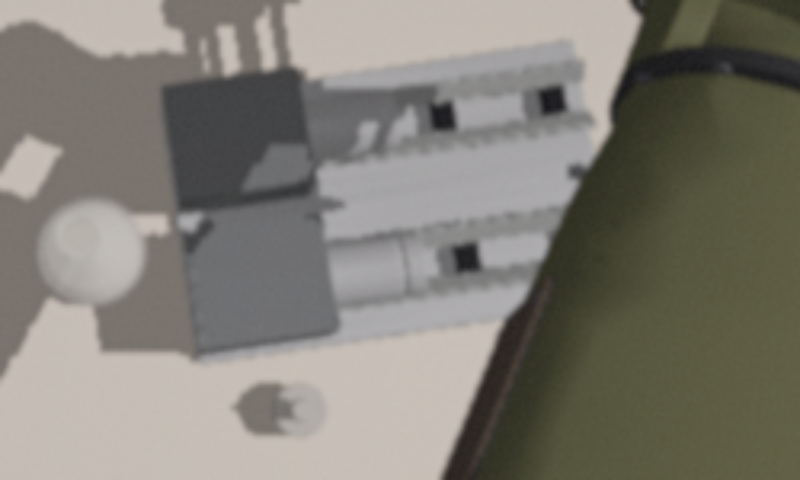

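The wrist view shows the tails at about (167,20) and (295,15), both deep in their lanes, with the jar still standing at (215,271). The top crop shows both sleeves in their sockets, with the flask (90,250) and the die (300,408) where they were. The gripper is clear of everything.

```bash
python3 -c "
from rig import *
print(finish_job())"
```

```text
the job is handed in; nothing more can be done
None
```

I pushed both sleeves into their sockets with the closed fingers until I felt each seat, then backed off and handed the job in at about 32.5 s.

| | Sleeve A | Sleeve B |
|---|---|---|
| Drag while sliding | about 1.5–2 N | about 0.9 N |
| Mean push force at stop | about 5.0 N (highest reading 5.8 N) | about 3.4 N (highest reading 4.5 N) |
| Rise over last 0.8 mm | about 1.5 N | about 1.0 N |
| Estimated nose depth at stop | about 65 mm | about 67 mm |

- **Wedging:** both stops stayed well under the 12 N limit. The depths fall inside the stated 50–81 mm, though they come from image measurements good to several mm.
- **Last pictures:** both sleeves were in their sockets, and the flask, jar and die were still standing where they were. The gripper was raised and touching nothing.
- **Limits of these checks:** single force readings were noisy by about 1 N, so I relied on averages and the confirming steps. I didn't measure how far each sleeve sprang back after release; I backed off B slowly to limit that, and A somewhat faster.

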